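# Dock a photomask box and open its lid

## Robot

A 7-joint arm with a two-finger parallel gripper is mounted at the origin on a cart in front of the work surface, level with it; the furniture and walls round the work are solid. World frame = base frame: x ahead of the robot, y to its left, z up, the work surface at z = 0. Lengths are in mm, angles in rad, forces in N, time in s.
With the tool pointing down it reaches from about 425 to 875 mm from the base axis. Payload 8.4 kg.
Tool frame: the origin (TCP) lies midway between the tips of the shut fingers; the grasp point (between the pads) lies 19 mm behind it; z points along the fingers, y is the line along which they close (so a half turn about z gives the same grasp; the last joint's range is limited). The gripper opens to 87 mm and grips with 3 to 60 N. Pads are 19 mm wide; open, the fingers measure 117 mm over their backs; the gripper's body (75 mm by 190 mm) begins 51 mm behind the grasp point.
Start: joints at [1.189, 0.333, 0.04, 1.465, -0.013, 1.343, -0.059], TCP at [181.358, -624.158, 222.546] pointing down, gripper open.
Joint ranges: [-2.58, 2.58], [-0.38, 2.09], [-1.3, 1.39], [0.25, 2.4], [-1.5, 4.64], [0.08, 2.09], [-2.65, 2.65]. Speed limits (rad/s): [2.22, 2.22, 2.79, 2.79, 3.14, 3.14, 3.14].

## Interface

Orientations are given as a rotation vector (axis times angle).
In Python, from bench import arm gives the robot as it stands. Calls block until the motion is done:
- arm.move_ptp(position, orientation): joint-space move of the TCP to a pose.
- arm.move_l(position, max_speed=150, rot=None): straight line of the TCP; rot=None keeps the orientation; max_speed is the mean speed in mm/s.
- arm.move_j(angles): joint-space move.
- arm.grip(opening, f_grip=None): finger opening in mm; f_grip is the grip in N (None keeps the last); returns when the fingers have stopped.
- arm.dwell(seconds).
- arm.solve_ik(position, orientation): joint angles nearest the present ones, or None.
- arm.observe(): the state.
- arm.read_camera(name): name is "side" or "top"; returns a dict with "pixels" (400x640x3 uint8, blue, green, red), "fovy" (degrees; the focal length in pixels is half the picture's height over the tangent of half this angle, whatever the lens; pixels are square), "cx", "cy" (the principal point, pixels), "T" (4x4, takes a point from camera to world coordinates). Camera axes: x right, y down, z forward; pixel columns grow to the right and rows downward; lengths in mm; the calibration is good to about 2 mm. A picture is of the moment at which its call begins. There is no depth.
A pose or a line that the arm cannot do raises arm.Unreachable and nothing moves.
- arm.close_job(): hands the job in; it is judged then, once.
The state is a dict: "time": time; "q": joint angles; "qvel": joint speeds; "joint_efforts": joint torques, N m; "eef_pos": TCP position; "ee_rot": TCP orientation; "ft_force": force on the tool from outside, world axes, zero at the start; "wrist_torque": the same for the moment, N m; "width": finger opening in mm; "finger_force": force on a finger pad.
Only numpy, scipy, OpenCV 4.12 (cv2) and the standard library are available. Lean on these libraries where they do the work, as an engineer would, in place of code of your own. Each camera call takes 0.05 s, during which the arm holds its last target. There are 200 camera calls.

## Task

Slide the shut photomask box along the docking plate into the converging guides and press it home against the sprung buffers, gently - never leaning on it with more than about 2 kg (20 N) - until both spring tongues snap up behind it and hold it; keep the lid shut until then, and if it jams in the guides, ease off and straighten it instead of forcing it. Then take the lid by its front tab and swing it up until it stands upright or further back, with the box still held in the dock, and leave the tweezers, loupe and wafer shipper where they are.

Things in the scene. Friction and masses are not known exactly. Their poses are not given: they have to be found in the camera images.
- dock: Docking plate, fixed: aluminium, 280 x 232 mm, 10 mm thick, flat on the bench. Origin on the bench, under the spot where the docked box's origin comes to rest; +x is the way the box is pushed in, +y to its left. Plate from x = -185 to +95 mm, y = +-116 mm. A docked box rests with its origin within 1 mm of x = 0, z = 10 mm; if let go before the tongues snap, the buffers push it 3 mm back out.
- guides: The two white guide rails on the plate, 16 mm high, 12 mm thick. Origin: middle of the entry of the straight throat between them, on the plate's top (z = 10 mm), at x = +38 mm of the dock; axes as the dock's. The throat is 136 mm wide and 50 mm long; before it the rails flare at 22 degrees a side to a mouth 198 mm wide, 78 mm nearer the robot.
- buffer_l: Left of two sprung round buffers behind the throat (steel, 9 mm dia.). Origin: middle of its face, at y = +42 mm of the dock, 6 mm above the plate; axes as the dock's. The box meets both buffers 3 mm before it is home: together they push back with 1 N at first touch and 3 N more per mm, so 10 N where the tongues snap; solid stop 2 mm further on (16 N).
- buffer_r: Right buffer, the same, at y = -42 mm of the dock.
- tongues (a point): Mid-point between the raised far ends of the two steel spring tongues in the plate (12 mm wide, 32 mm long, at y = +-30 mm and ending at x = -64.6 mm of the dock, rising to 5 mm above the plate); axes as the dock's. The box lies on them at first and holds them down by its weight; they snap up behind its front face once it has passed them.
- mask_box: Flat square photomask box, clear and cream plastic, 132 x 132 mm, 22 mm high, 0.13 to 0.22 kg, loose on the plate before the guides. Origin: centre of its underside; z up; its +x points to its hinge side (goes in first), -x to its front face with the lid tab. Front face at x = -64.3 mm, far face at +67.7 mm, sides at y = +-66 mm. Base up to z = 12 mm, lid above.
- lid_tab (a point): Centre of the lid's front tab: a lug 22 mm wide (y), 5 mm thick and standing out 6 mm from the middle of the box's front face, 16.5 mm above the box's underside when shut. Axes as the lid's: with the lid shut those of the box, turning with the lid. It lies 136 mm from the hinge line.
- mask_box_lid (a joint): Angle of the lid in rad: 0 shut, 1.57 upright, 1.92 fully open. The hinge line runs along the box's y axis at x = +68.7 mm, z = +12.5 mm in the box's frame. The lid falls shut if let go below about 1.3 rad; from 1.4 rad up it stays.
- tweezers: Bystander: black flat tweezers 125 mm long lying right of the dock. Leave alone.
- loupe: Bystander: loupe, 34 mm across, 42 mm high, black top on a clear skirt, standing right of the dock. Leave alone.
- shipper: Bystander: single round cream wafer shipper 64 mm across, 11 mm high, lying flat right of the dock. Leave alone.

How it is judged:
By the outcome, as a careful person would: the job done as asked, in the order asked, and still so for the second after the job is handed in, with the robot touching nothing.
It also fails if it takes over 72 s, if anything falls off the work surface, if the arm or the gripper's body presses on something with over 40 N, if the wrist force passes 120 N, or if a joint passes its speed limit or range.

## Working session

There is one attempt and no reset: what is moved stays moved. The work goes in short steps, each a Python script; the robot and the scene stay as the last script left them, time stands still between calls to the robot, and variables do not carry over. Pictures are saved under pics/ and viewed, at most 11 in all, crops included, and the job is handed in when it is done.

```bash
mkdir -p pics; ls
python3 - <<'E'
from bench import arm
import cv2,numpy as np
for n in("top","side"):
    c=arm.read_camera(n); cv2.imwrite(f"pics/{n}0.png",c["pixels"]); print(n,c["fovy"],c["cx"],c["cy"],np.round(c["T"],3).tolist())
s=arm.observe(); print({k:s[k] for k in("time","eef_pos","ee_rot","ft_force","width")})
E
```

```text
pics
top 43.978848148559095 309.9877359784409 190.28999290613763 [[0.007, -0.999, 0.054, 517.739], [-1.0, -0.006, 0.015, -41.854], [-0.015, -0.054, -0.998, 1105.177], [0.0, 0.0, 0.0, 1.0]]
side 46.74334292254978 309.6768454107919 199.46015339225622 [[0.972, -0.134, 0.192, 372.827], [-0.233, -0.481, 0.845, -899.473], [-0.021, -0.867, -0.499, 591.27], [0.0, 0.0, 0.0, 1.0]]
{'time': 0.1, 'eef_pos': array([ 181.23656429, -623.78737924,  221.72473018]), 'ee_rot': array([-3.10879279e+00, -4.42499883e-01,  4.99473127e-04]), 'ft_force': array([ 0.37899468,  0.56963662, -0.52737748]), 'width': 87.24902554046388}
```

View pics/top0.png

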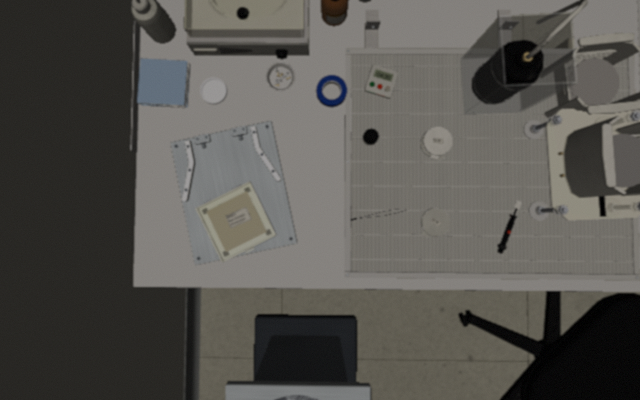

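View pics/side0.png

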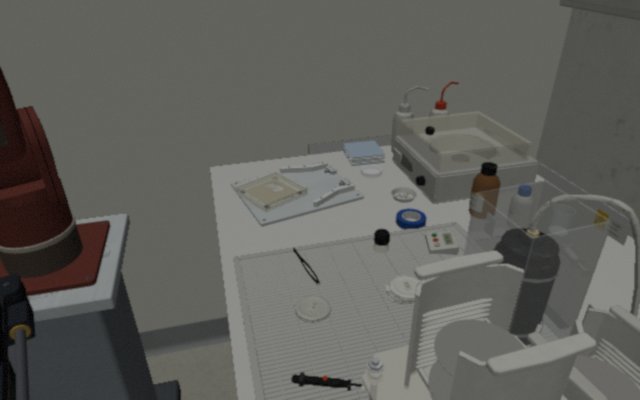

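The top view shows the plate with corners near (172,145), (271,122), (297,243) and (196,265). The box on it has corners near (201,211), (248,184), (274,231) and (225,259), about 15° askew to the dock. The guides are at the top, and the bystanders are well to the right.

```bash
cat > h.py <<'E'
import numpy as np, cv2
def K(c):
    f=c["pixels"].shape[0]/2/np.tan(np.radians(c["fovy"])/2); return f
def ray(c,uv,z):
    f=K(c); uv=np.atleast_2d(uv).astype(float); T=np.array(c["T"])
    d=np.c_[(uv[:,0]-c["cx"])/f,(uv[:,1]-c["cy"])/f,np.ones(len(uv))]@T[:3,:3].T
    o=T[:3,3]; return o+d*((z-o[2])/d[:,2])[:,None]
def proj(c,P):
    f=K(c); T=np.array(c["T"]); p=(np.atleast_2d(P)-T[:3,3])@T[:3,:3]
    return p[:,:2]/p[:,2:]*f+[c["cx"],c["cy"]]
E
python3 - <<'E'
from bench import arm
from h import *
ims=[arm.read_camera("top") for _ in range(4)]; c=ims[0]
im=np.mean([i["pixels"].astype(float) for i in ims],0).astype(np.uint8)
cr=im[110:275,155:310]; a=cv2.resize(cr,None,fx=3.6,fy=3.6,interpolation=cv2.INTER_CUBIC)
a=np.clip(a.astype(float)*1.5,0,255).astype(np.uint8)
cv2.imwrite("pics/crop.png",a)
for p in [(184,155),(230,160),(280,240),(237,218),(215,205),(160,200),(190,170),(320,220)]: print(p,im[p[1],p[0]],cv2.cvtColor(im[p[1]:p[1]+1,p[0]:p[0]+1],cv2.COLOR_BGR2HSV)[0,0])
s=arm.read_camera("side"); b=s["pixels"][140:230,215:375]
cv2.imwrite("pics/crops.png",np.clip(cv2.resize(b,None,fx=5,fy=5,interpolation=cv2.INTER_CUBIC).astype(float)*1.3,0,255).astype(np.uint8))
E
```

```text
(184, 155) [123 122 120] [100   6 123]
(230, 160) [124 124 122] [ 90   4 124]
(280, 240) [126 126 124] [ 90   4 126]
(237, 218) [105 114 118] [ 21  28 118]
(215, 205) [127 143 144] [ 28  30 144]
(160, 200) [126 130 133] [ 17  13 133]
(190, 170) [104 104 103] [ 90   2 104]
(320, 220) [127 130 134] [ 13  13 134]
```

View pics/crop.png

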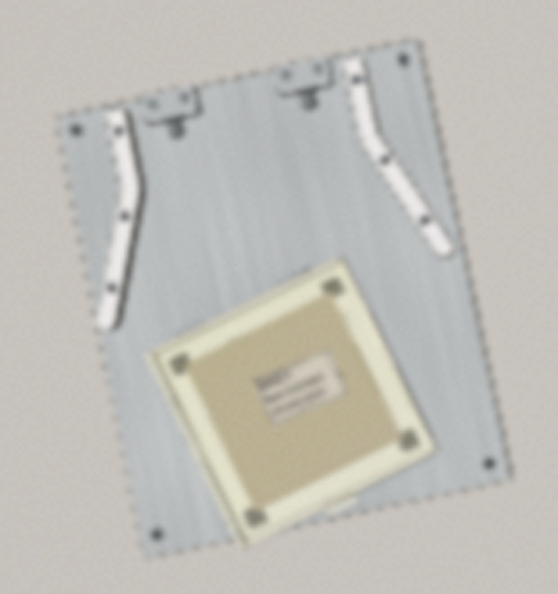

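View pics/crops.png

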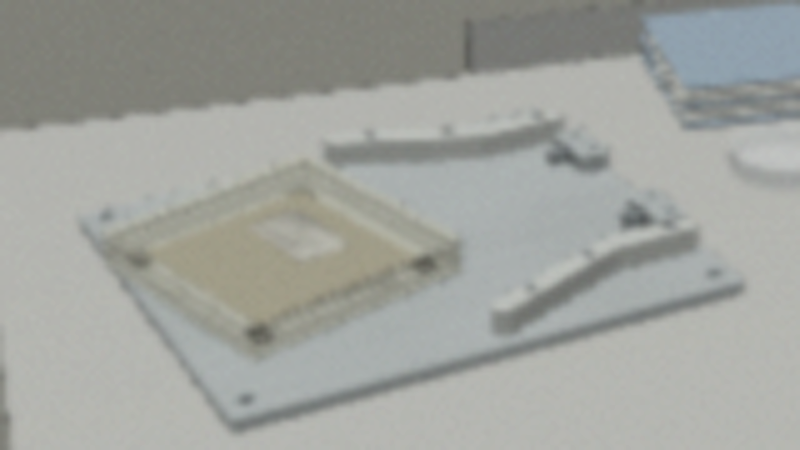

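The enlarged crop shows the tab on the box's lower (robot-facing) side at about crop (340,507). The guides and buffers are at the top of the plate. Next I measure both poses.

```bash
cat >> h.py <<'E'
def measure(arm,n=6):
    ims=[arm.read_camera("top") for _ in range(n)]; c=ims[0]
    im=np.mean([i["pixels"].astype(float) for i in ims],0)
    S=4; big=cv2.resize(im[100:290,145:320].astype(np.float32),None,fx=S,fy=S,interpolation=cv2.INTER_CUBIC)
    d=cv2.GaussianBlur(big[...,0]-big[...,2],(0,0),5)
    def rect(m,z,hull=False):
        cs,_=cv2.findContours(m.astype(np.uint8),cv2.RETR_EXTERNAL,cv2.CHAIN_APPROX_NONE)
        k=max(cs,key=cv2.contourArea)[:,0,:]
        uv=(k+0.5)/S-0.5+[145,100]
        P=ray(c,uv,z)[:,:2].astype(np.float32); r=cv2.minAreaRect(P); return r
    return c,big,d,rect
def norm(r):
    (x,y),(w,h),a=r; 
    while a>45:a-=90;w,h=h,w
    while a<-45:a+=90;w,h=h,w
    return np.round([x,y,w,h,a],2)
E
python3 - <<'E'
from bench import arm
from h import *
c,big,d,rect=measure(arm)
print(np.percentile(d,[2,10,30,50,70,90]))
for t in(-5,-3,-1): print("plate",t,norm(rect(cv2.morphologyEx((d>t).astype(np.uint8),cv2.MORPH_OPEN,np.ones((9,9))),10)))
for t in(-9,-11,-13):
    m=cv2.morphologyEx((d<t).astype(np.uint8),cv2.MORPH_OPEN,np.ones((41,41))); print("box",t,norm(rect(m,31)))
# side camera check of crop points: screws/lid corners
tc=lambda p:np.array(p)/3.6+[155,110]
print("lid corners",ray(c,[tc(p) for p in[(155,352),(342,260),(436,450),(247,543)]],32)[:,:2].round(1).tolist())
print("plate corners",ray(c,[tc(p) for p in[(55,115),(422,40),(513,480),(145,558)]],10)[:,:2].round(1).tolist())
print("tab",ray(c,tc((340,507)),28).round(1), "buf",ray(c,[tc((177,131)),tc((311,102))],16).round(1).tolist())
s=arm.read_camera("side"); sc=lambda p:np.array(p)/5+[215,140]
print("side lid",ray(s,[sc(p) for p in[(310,160),(460,240),(258,340),(102,240)]],32)[:,:2].round(1).tolist())
print("side plate",ray(s,[sc(p) for p in[(743,285),(236,425),(82,217)]],10)[:,:2].round(1).tolist())
E
```

```text
[-26.10632397 -12.59709454  -7.01508522  -6.95373511  -4.36562777
   2.39608245]
plate -5 [572.63 146.24 285.83 236.35  12.57]
plate -3 [572.6  146.22 281.86 232.21  12.58]
plate -1 [572.61 146.23 278.42 228.58  12.57]
box -9 [505.95 135.12 132.24 130.8   27.01]
box -11 [506.33 135.19 129.59 128.6   26.98]
box -13 [507.2  135.44 125.61 126.19  27.18]
lid corners [[535.7, 217.7], [592.1, 105.4], [478.1, 47.3], [421.6, 160.1]]
plate corners [[682.8, 288.3], [730.8, 60.6], [459.3, 1.7], [410.0, 226.7]]
tab [[443.3 105.1  28. ]] buf [[672.3, 210.6, 16.0], [690.7, 128.1, 16.0]]
side lid [[537.8, 217.5], [595.4, 107.0], [481.1, 36.6], [419.4, 156.5]]
side plate [[731.3, 61.3], [463.7, 0.4], [413.3, 227.3]]
```

Measured poses:

| Item | Position (mm) | Yaw |
|---|---|---|
| Dock | (616.5, 156) | 12.6° |
| Box | (504.8, 133.7) | 27° |

The two camera views agree. I'll check reachability of every planned pose before moving.

```bash
cat >> h.py <<'E'
from scipy.spatial.transform import Rotation as R
D0=np.array([616.5,156.0,0.]); DY=np.radians(12.6)
def rotv(yaw,tilt=0):
    "tool down, closing along the lateral; tilt>0 = fingers point forward"
    c,s=np.cos(yaw),np.sin(yaw); M=np.array([[c,s,0],[s,-c,0],[0,0,-1.]])
    return (R.from_rotvec(np.array([-s,c,0])*-tilt)*R.from_matrix(M)).as_rotvec()
def dk(x,y,z): # dock -> world
    c,s=np.cos(DY),np.sin(DY); return D0+[c*x-s*y,s*x+c*y,z]
def todock(p):
    c,s=np.cos(DY),np.sin(DY); d=np.array(p)-D0; return np.array([c*d[0]+s*d[1],-s*d[0]+c*d[1],d[2]])
def lidpose(th,ph,out=0.,bx=0.,by=0.,clear=1.0,tcor=None):
    "TCP (dock frame via dk) and tilt for lid angle th, tool-vs-face angle ph; pad's near corner at the face + clear, under the tab"
    n=np.array([-np.cos(th),np.sin(th)]); t=np.array([np.sin(th),np.cos(th)])
    tilt=np.pi/2-th-ph
    tab=np.array([68.7+bx,22.5])+136*n+4*t   # tab centre 16.5 = 12.5+4
    d=np.array([np.sin(tilt),-np.cos(tilt)]); w=np.array([np.cos(tilt),np.sin(tilt)])
    corner=tab+(-3+clear)*n+(tcor if tcor is not None else 4*np.cos(2*ph))*t
    tcp=corner-9.5*w-out*d
    return dk(tcp[0],by,tcp[1]),rotv(DY,tilt),tilt
E
python3 - <<'E'
from bench import arm
from h import *
B=np.array([504.8,133.7]); Y=np.radians(27)
def bx(x,z): return np.array([B[0]+x*np.cos(Y),B[1]+x*np.sin(Y),z])
for p,r in [(bx(-80,120),rotv(Y)),(bx(-77,18),rotv(Y)),(dk(-150,0,18),rotv(DY)),(dk(-74,0,18),rotv(DY))]:
    print(np.round(p,1),np.round(r,3),None if (q:=arm.solve_ik(p,r)) is None else np.round(q,2))
for t in np.radians([0,20,40,60,80,95,100]):
    ph=np.radians(58)-t*0.5
    p,r,ti=lidpose(t,ph); q=arm.solve_ik(p,r); print(np.degrees([t,ph,ti]).round(),todock(p).round(1),None if q is None else np.round(q,2))
E
```

```text
[433.5  97.4 120. ] [3.055 0.733 0.   ] [ 0.66  0.07 -0.99  2.03  0.07  1.07 -1.46]
[436.2  98.7  18. ] [3.055 0.733 0.   ] [ 0.52  0.27 -0.91  2.12  0.28  0.87 -1.65]
[470.1 123.3  18. ] [3.123 0.345 0.   ] [ 0.43  0.35 -0.87  2.03  0.34  0.91 -1.97]
[544.3 139.9  18. ] [3.123 0.345 0.   ] [ 0.38  0.51 -0.86  1.86  0.46  0.99 -2.03]
[ 0. 58. 32.] [-73.4   0.   19.7] [-0.84  0.11  0.47  2.39  0.35  0.11 -2.07]
[20. 48. 22.] [-64.8   0.   68.1] [ 0.27  0.13 -0.66  2.15  0.28  0.53 -1.93]
[40. 38. 12.] [-40.    0.  110.5] [ 0.43  0.28 -0.87  1.89  0.32  0.88 -1.93]
[60. 28.  2.] [ -2.4  -0.  141.3] [ 0.39  0.49 -0.93  1.6   0.42  1.22 -1.97]
[80. 18. -8.] [ 43.1   0.  157. ] [ 0.23  0.69 -0.88  1.28  0.47  1.53 -1.96]
[ 95.  11. -16.] [ 78.9  -0.  157.9] [ 0.09  0.84 -0.8   1.01  0.48  1.74 -1.92]
[100.   8. -18.] [ 90.7   0.  156. ] [ 0.05  0.9  -0.77  0.91  0.48  1.81 -1.9 ]
```

Run:
```python
from bench import arm
from h import *
B=np.array([504.8,133.7]); Y=np.radians(27)
def bx(x,z): return np.array([B[0]+x*np.cos(Y),B[1]+x*np.sin(Y),z])
arm.move_ptp(bx(-80,120),rotv(Y)); arm.grip(44,5)
arm.move_l(bx(-80,45),150)
s=arm.observe(); print(s["time"],s["eef_pos"],s["ft_force"],s["width"])
c=arm.read_camera("side"); b=c["pixels"][100:230,200:370]
print(proj(c,[bx(-67.3,26.5),s["eef_pos"]]).round(1))
cv2.imwrite("pics/h1.png",np.clip(cv2.resize(b,None,fx=4.6,fy=4.6,interpolation=cv2.INTER_CUBIC).astype(float)*1.3,0,255).astype(np.uint8))
```

```text
5.0417 [433.79337484  97.7592816   45.45740164] [0.70350893 0.83578857 0.24031372] 44.124423605687
[[248.1 198.6]
 [243.1 193.5]]
```

View pics/h1.png

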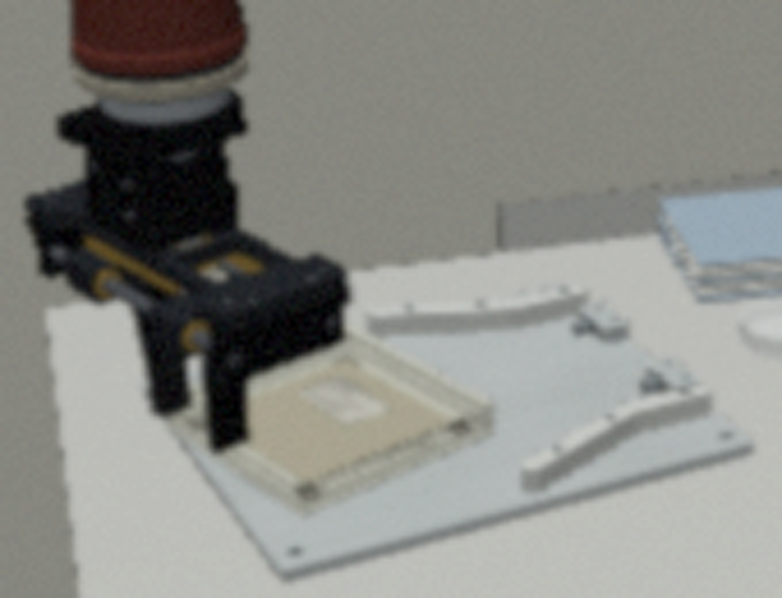

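The fingers (tips near crop (170,410) and (225,445)) straddle the middle of the box's front edge without touching it. Next: lower, advance and grip the tab.

Run:
```python
from bench import arm
from h import *
B=np.array([504.8,133.7]); Y=np.radians(27)
def bx(x,z): return np.array([B[0]+x*np.cos(Y),B[1]+x*np.sin(Y),z])
def st(l):
    s=arm.observe(); print(l,round(s["time"],2),todock(s["eef_pos"]).round(2),s["ft_force"].round(2),round(s["width"],2),round(float(np.max(s["finger_force"])),2)); return s
arm.move_l(bx(-80,18),100); st("down")
arm.move_l(bx(-76,18),40); st("adv")
arm.move_l(bx(-74,18),40); st("adv2")
arm.grip(10,5); st("grip")
```

```text
down 5.51 [-191.22  -17.14   18.39] [-0.26 -0.75 -0.15] 43.93 0.0
adv 5.76 [-186.7   -16.2    18.61] [0.16 0.25 1.38] 44.0 0.0
adv2 6.01 [-185.36  -15.77   18.12] [-0.67  0.46 -0.31] 44.05 0.0
grip 6.55 [-185.62  -15.73   17.99] [0.83 0.24 0.37] 21.4 5.0
```

Run:
```python
from bench import arm
from h import *
def st(l):
    s=arm.observe(); print(l,round(s["time"],2),todock(s["eef_pos"]).round(2),s["ft_force"].round(2),round(s["width"],2)); return s
arm.move_l(dk(-172,0,18),30,rot=rotv(DY)); st("turn")
arm.move_l(dk(-150,0,18),60); st("fwd")
c,big,d,rect=measure(arm,3)
m=cv2.morphologyEx((d<-9).astype(np.uint8),cv2.MORPH_OPEN,np.ones((41,41))); print("box",r:=norm(rect(m,31)),todock([r[0],r[1],0]))
cv2.imwrite("pics/t2.png",np.clip(big*1.3,0,255).astype(np.uint8)[:600])
```

```text
turn 7.39 [-1.7193e+02  3.0000e-02  1.8010e+01] [ 0.3   0.81 -0.05] 21.49
fwd 7.91 [-149.37    0.16   17.98] [ 0.89 -0.35  0.32] 21.41
box [489.76 193.03 259.35 242.22   0.54] [-115.60984618   63.78567211    0.        ]
```

View pics/t2.png

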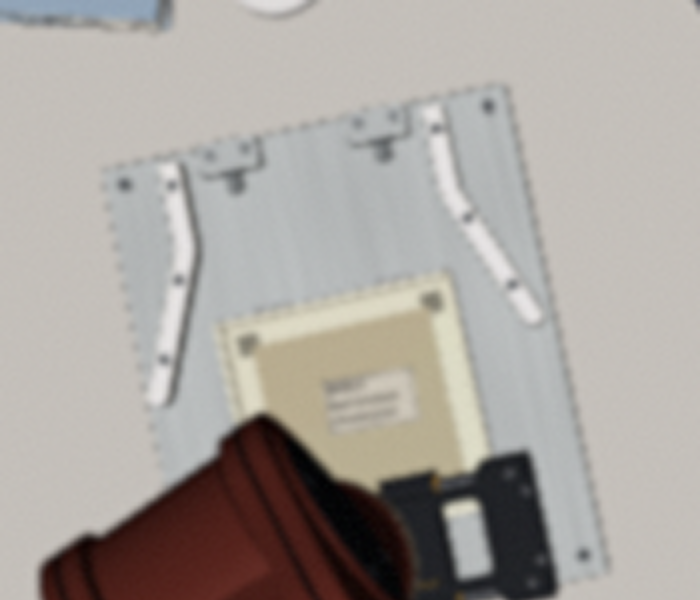

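The box's far edge (218,322)–(448,272) now runs parallel to the plate edge, and the box sits between the rails. I'll compute its lateral offset, then advance in small steps with force checks.

```bash
cat >> h.py <<'E'
def fdock(s):
    f=np.append(s["ft_force"][:2],0); return todock(f+D0)[:2]
E
python3 - <<'E'
from bench import arm
from h import *
c=arm.read_camera("top")
P=ray(c,(np.array([(218,322),(448,272)])+.5)/4-.5+[145,100],32); print([todock(p).round(1) for p in P])
arm.move_l(dk(-112,0,18),60)
for x in np.arange(-110,-80,2.0):
    arm.move_l(dk(x,0,18),30); s=arm.observe(); f=fdock(s)
    print(x,round(s["time"],2),todock(s["eef_pos"]).round(2),f.round(2),s["ft_force"][2].round(1),s["wrist_torque"].round(2),round(s["width"],1))
    if np.hypot(*f)>6: break
E
```

```text
[array([-6.8, 63.6, 32. ]), array([ -6.7, -64.7,  32. ])]
-110.0 9.14 [-1.103e+02 -2.000e-02  1.796e+01] [-0.53  0.05] 0.4 [-0.03  0.24  0.02] 21.3
-108.0 9.39 [-1.0794e+02 -1.0000e-01  1.7980e+01] [-0.13  0.12] 0.6 [-0.09  0.16 -0.  ] 21.4
-106.0 9.64 [-1.0573e+02 -5.0000e-02  1.8020e+01] [-0.31 -0.16] 1.6 [-0.09  0.03 -0.05] 21.2
-104.0 9.89 [-1.0371e+02  3.0000e-02  1.8030e+01] [-0.7  -0.02] -0.6 [-0.12 -0.02 -0.05] 21.3
-102.0 10.14 [-1.0176e+02 -1.0000e-02  1.8020e+01] [0.19 0.22] -0.4 [-0.07 -0.01 -0.02] 21.5
-100.0 10.39 [-9.979e+01  3.000e-02  1.801e+01] [ 0.18 -0.87] -0.3 [-0.02 -0.   -0.  ] 21.4
-98.0 10.64 [-9.776e+01  1.000e-02  1.804e+01] [-0.2  -0.54] -0.0 [-0.09  0.08  0.01] 21.3
-96.0 10.89 [-9.579e+01 -1.000e-02  1.802e+01] [-0.27 -1.  ] 0.4 [-0.09  0.05  0.07] 21.5
-94.0 11.14 [-9.377e+01  1.000e-02  1.803e+01] [-0.62  0.58] 1.2 [-0.04  0.06  0.03] 21.6
-92.0 11.39 [-91.76   0.    18.02] [-0.79 -0.07] 0.3 [-0.07  0.04 -0.07] 21.4
-90.0 11.64 [-89.79   0.    18.01] [-0.51  0.64] -0.2 [-0.14  0.07  0.05] 21.4
-88.0 11.89 [-87.79   0.    18.02] [-0.39 -0.6 ] -0.2 [-0.03  0.04  0.02] 21.3
-86.0 12.14 [-8.577e+01  2.000e-02  1.802e+01] [-0.14 -0.51] -0.3 [ 0.    0.07 -0.  ] 21.1
-84.0 12.39 [-83.78   0.    18.02] [ 0.21 -0.24] -0.3 [-0.04  0.07  0.02] 21.4
-82.0 12.64 [-8.175e+01  1.000e-02  1.803e+01] [-0.09 -0.56] -0.2 [-0.01  0.03  0.06] 21.1
```

Run:
```python
from bench import arm
from h import *
for x in np.arange(-81,-66,0.5):
    arm.move_l(dk(x,0,18),20); s=arm.observe(); f=fdock(s)
    print(x,round(s["time"],2),todock(s["eef_pos"]).round(2),f.round(2),s["ft_force"][2].round(1),s["wrist_torque"].round(2),round(s["width"],1))
    if f[0]<-12.3 or abs(f[1])>5: break
```

```text
-81.0 12.89 [-80.94   0.    18.01] [-1.79 -0.32] 0.9 [-0.08  0.25 -0.07] 21.1
-80.5 13.14 [-8.070e+01  1.000e-02  1.794e+01] [-2.46 -0.48] 1.6 [-0.13  0.48  0.02] 21.4
-80.0 13.39 [-8.025e+01  5.000e-02  1.793e+01] [-3.61  0.36] 1.6 [-0.07  0.73  0.03] 21.3
-79.5 13.64 [-79.73   0.08  17.91] [-3.91  0.28] 2.2 [-0.09  0.95  0.01] 21.3
-79.0 13.89 [-79.2    0.08  17.9 ] [-5.04  1.45] 1.3 [-0.06  1.1   0.09] 21.2
-78.5 14.14 [-7.892e+01  6.000e-02  1.785e+01] [-5.86  0.36] 3.0 [-0.13  1.28 -0.01] 21.3
-78.0 14.39 [-78.67   0.08  17.81] [-5.7   0.27] 3.6 [-0.17  1.53  0.06] 21.2
-77.5 14.64 [-78.37   0.09  17.73] [-6.85  0.43] 3.2 [-0.13  1.61 -0.01] 21.7
-77.0 14.89 [-78.09   0.1   17.68] [-8.5   1.01] 3.5 [-0.2   1.83  0.03] 21.5
-76.5 15.14 [-77.85   0.14  17.66] [-9.69  0.34] 4.6 [-0.28  2.05  0.02] 21.7
-76.0 15.39 [-77.63   0.11  17.64] [-11.34   0.72] 6.1 [-0.32  2.35  0.11] 21.8
-75.5 15.64 [-77.41   0.17  17.6 ] [-12.14   0.39] 6.4 [-0.34  2.66  0.11] 21.3
-75.0 15.89 [-77.19   0.19  17.57] [-12.74   1.18] 7.9 [-0.39  2.83  0.12] 21.4
```

Force has reached 12.7 N after about 3.8 mm of compression, so the tongues may have snapped. I'll ease back with the tab still gripped: if the box is held, the force should reverse before the TCP gets back to about -80.

Run:
```python
from bench import arm
from h import *
for x in [-76,-77,-77.5,-78,-78.5,-79,-79.5]:
    arm.move_l(dk(x,0,18),20); s=arm.observe(); f=fdock(s)
    print(x,round(s["time"],2),todock(s["eef_pos"]).round(2),f.round(2),s["ft_force"][2].round(1),s["wrist_torque"].round(2),round(s["width"],1))
    if f[0]>4: break
c=arm.read_camera("side"); b=c["pixels"][110:230,215:375]
cv2.imwrite("pics/h3.png",np.clip(cv2.resize(b,None,fx=5,fy=5,interpolation=cv2.INTER_CUBIC).astype(float)*1.3,0,255).astype(np.uint8))
```

```text
-76 16.14 [-77.29   0.22  17.66] [-9.46  0.56] 4.0 [-0.16  1.97  0.09] 21.1
-77 16.39 [-77.68   0.21  17.73] [-5.73  0.09] 1.9 [-0.01  1.42  0.1 ] 21.4
-77.5 16.64 [-77.82   0.14  17.82] [-5.81  1.15] 1.0 [0.13 1.16 0.01] 21.6
-78 16.89 [-78.17   0.11  17.87] [-4.99  1.26] -0.0 [0.09 1.1  0.07] 21.4
-78.5 17.14 [-7.845e+01  4.000e-02  1.801e+01] [-4.78  1.58] -0.3 [0.13 0.83 0.07] 21.4
-79 17.39 [-7.875e+01 -2.000e-02  1.812e+01] [-3.09  0.79] -0.8 [0.11 0.66 0.02] 21.0
-79.5 17.64 [-7.914e+01 -4.000e-02  1.816e+01] [-1.75  0.22] -0.6 [0.19 0.31 0.06] 21.3
```

View pics/h3.png

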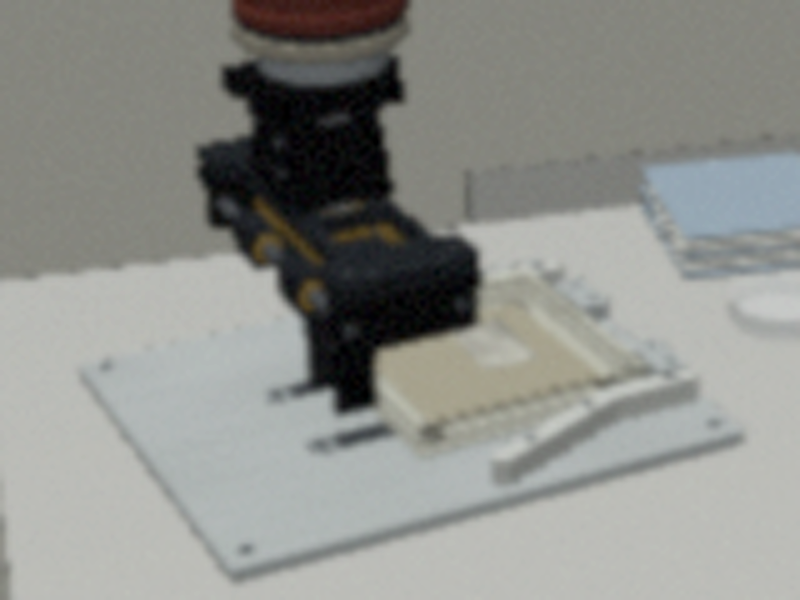

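The dark tongue slots are visible at (275–330,392) and (310–390,440), just in front of the box. The box followed me back out, so the tongues have not snapped. I was also pushing too high (z≈25, against buffers at z=16), which pitched the box. I'll push again with the fingers wide open and outside the tongues, low, with the tips leading.

Run:
```python
from bench import arm
from h import *
arm.grip(86)
T=np.radians(5); r=rotv(DY,T)
arm.move_l(dk(-86,0,18),60); arm.dwell(0.2)
s=arm.observe(); print("free",s["time"],fdock(s),s["ft_force"][2])
arm.move_l(dk(-86,0,12.5),60,rot=r)
c,big,d,rect=measure(arm,2)
cv2.imwrite("pics/t4.png",np.clip(big*1.3,0,255).astype(np.uint8)[:600])
f0=fdock(arm.observe())
for x in np.arange(-82,-66,0.5):
    arm.move_l(dk(x,0,12.5),20); s=arm.observe(); f=fdock(s)
    print(x,round(s["time"],2),todock(s["eef_pos"]).round(2),f.round(2),s["ft_force"][2].round(1),s["wrist_torque"].round(2),round(s["width"],1))
    if f[0]<-13 or abs(f[1])>5: break
```

```text
free 19.3917 [-0.48388222  0.16347925] -0.27318043510272294
-82.0 20.09 [-81.68   0.13  12.46] [-0.58  0.29] 0.2 [ 0.    0.1  -0.01] 86.0
-81.5 20.34 [-81.54  -0.    12.47] [-0.09  0.33] 0.1 [0.01 0.14 0.06] 86.5
-81.0 20.59 [-8.096e+01 -4.000e-02  1.255e+01] [ 0.09 -0.1 ] 0.3 [0.01 0.1  0.  ] 85.8
-80.5 20.84 [-8.050e+01 -3.000e-02  1.249e+01] [-0.67 -0.51] -0.8 [-0.03  0.09 -0.04] 86.2
-80.0 21.09 [-79.98  -0.    12.49] [-0.24 -0.54] -0.3 [-0.01  0.14 -0.  ] 86.1
-79.5 21.34 [-7.946e+01 -1.000e-02  1.250e+01] [-0.32 -0.19] 0.5 [0.02 0.12 0.02] 85.8
-79.0 21.59 [-7.907e+01  1.000e-02  1.246e+01] [0.24 0.23] 0.4 [-0.03  0.2  -0.01] 86.3
-78.5 21.84 [-7.886e+01 -4.000e-02  1.238e+01] [-2.75  0.15] 2.7 [-0.16  0.7  -0.01] 86.0
-78.0 22.09 [-7.854e+01 -5.000e-02  1.233e+01] [-5.23 -0.97] 3.7 [-0.3   1.16  0.  ] 85.9
-77.5 22.34 [-7.824e+01 -4.000e-02  1.229e+01] [-6.69 -0.31] 4.1 [-0.38  1.36 -0.05] 85.6
-77.0 22.59 [-7.804e+01 -3.000e-02  1.221e+01] [-7.46  0.46] 4.9 [-0.37  1.55 -0.04] 86.0
-76.5 22.84 [-7.776e+01 -5.000e-02  1.214e+01] [-9.13 -0.13] 6.7 [-0.4   1.75  0.01] 86.1
-76.0 23.09 [-7.758e+01 -1.000e-02  1.203e+01] [-9.29 -0.75] 6.0 [-0.45  2.06  0.02] 86.0
-75.5 23.34 [-7.736e+01 -1.000e-02  1.195e+01] [-10.41  -0.16] 8.0 [-0.54  2.25 -0.02] 86.1
-75.0 23.59 [-7.715e+01 -6.000e-02  1.189e+01] [-1.135e+01  1.000e-02] 7.6 [-0.63  2.5  -0.05] 86.3
-74.5 23.84 [-7.695e+01 -5.000e-02  1.183e+01] [-13.81  -0.32] 9.7 [-0.71  2.81 -0.  ] 85.9
```

The push couples into a downward drag (fz up to 9.7 N), which adds friction under the box. I'll ease off, then push again while servoing z so the vertical force stays near zero.

Run:
```python
from bench import arm
from h import *
r=rotv(DY,np.radians(5))
arm.move_l(dk(-82,0,14),40); z=14.
x=-79.; arm.move_l(dk(x,0,z),40)
pf=0
for i in range(40):
    s=arm.observe(); f=fdock(s); fz=s["ft_force"][2]
    print(round(x,2),round(z,2),round(s["time"],2),todock(s["eef_pos"]).round(2),f.round(2),fz.round(1),s["wrist_torque"].round(2))
    if f[0]<-14.5 or np.linalg.norm(s["ft_force"])>16.5 or abs(f[1])>5: break
    z+=np.clip(fz*0.12,-.3,.6); x+=0.4 if f[0]>-9 else 0.25
    z=min(z,20)
    arm.move_l(dk(x,0,z),20)
c,big,d,rect=measure(arm,2)
cv2.imwrite("pics/t5.png",np.clip(big*1.3,0,255).astype(np.uint8)[:600])
```

```text
-79.0 14.0 24.43 [-78.62  -0.    14.01] [-0.17 -0.98] 0.2 [-0.16  0.24  0.01]
-78.6 14.02 24.68 [-7.858e+01 -3.000e-02  1.401e+01] [-0.81 -0.45] 1.2 [-0.12  0.36  0.03]
-78.2 14.16 24.93 [-7.849e+01 -3.000e-02  1.403e+01] [-2.85 -1.51] 1.5 [-0.23  0.67 -0.06]
-77.8 14.35 25.18 [-7.828e+01 -1.000e-02  1.406e+01] [-4.64 -0.8 ] -1.0 [-0.29  0.98  0.04]
-77.4 14.23 25.43 [-7.796e+01 -4.000e-02  1.404e+01] [-6.05  0.86] 1.9 [-0.33  1.24 -0.02]
-77.0 14.46 25.68 [-7.763e+01 -4.000e-02  1.412e+01] [-5.48  0.46] -0.3 [-0.29  1.22  0.01]
-76.6 14.42 25.93 [-7.744e+01 -5.000e-02  1.403e+01] [-6.14 -0.92] 0.0 [-0.36  1.51 -0.09]
-76.2 14.42 26.18 [-7.723e+01 -5.000e-02  1.405e+01] [-7.89  0.36] 1.9 [-0.42  1.73 -0.01]
-75.8 14.64 26.43 [-7.692e+01 -4.000e-02  1.410e+01] [-6.31  0.53] -0.7 [-0.38  1.57  0.02]
-75.4 14.56 26.68 [-7.688e+01 -4.000e-02  1.401e+01] [-8.25  0.08] 3.2 [-0.51  2.01 -0.  ]
-75.0 14.95 26.93 [-7.653e+01 -4.000e-02  1.420e+01] [-7.37 -0.3 ] -0.8 [-0.35  1.76 -0.02]
-74.6 14.85 27.18 [-7.641e+01 -6.000e-02  1.406e+01] [-10.21  -0.53] 1.1 [-0.48  2.17 -0.02]
-74.35 14.98 27
[... 281 characters left out ...]
10.4   -0.02] 0.9 [-0.57  2.49 -0.  ]
-73.2 15.26 28.43 [-75.71  -0.1   14.11] [-10.95   0.16] 1.0 [-0.52  2.53  0.04]
-72.95 15.38 28.68 [-7.559e+01 -7.000e-02  1.411e+01] [-11.34  -0.78] -0.2 [-0.56  2.54  0.05]
-72.7 15.35 28.93 [-75.56  -0.1   14.1 ] [-11.98   0.07] 1.1 [-0.57  2.8  -0.02]
-72.45 15.49 29.18 [-75.28  -0.1   14.12] [-10.3  -0.3] 0.8 [-0.52  2.63  0.01]
-72.2 15.59 29.43 [-75.16  -0.15  14.16] [-12.17   0.46] -0.4 [-0.57  2.69  0.02]
-71.95 15.54 29.68 [-75.16  -0.1   14.11] [-12.92  -0.2 ] 1.9 [-0.67  2.98  0.  ]
-71.7 15.77 29.93 [-74.95  -0.12  14.18] [-12.07  -0.76] -0.8 [-0.64  2.86  0.04]
-71.45 15.68 30.18 [-74.95  -0.12  14.09] [-14.7   0. ] 1.5 [-0.65  3.16 -0.04]
```

The force now tracks the spring law (about 3 N/mm) over 3.6 mm. I'll ease off and note where contact is lost.

Run:
```python
from bench import arm
from h import *
for x,z in [(-73,15),(-74,14.8),(-75,14.5),(-75.5,14.2),(-76,14.1),(-76.5,14),(-77,14),(-80,14)]:
    arm.move_l(dk(x,0,z),20); s=arm.observe(); print(x,round(s["time"],2),todock(s["eef_pos"]).round(2),fdock(s).round(2),s["ft_force"][2].round(1))
arm.move_l(dk(-77,0,14),40)
for x in (-76.5,-76,-75.5,-75):
    arm.move_l(dk(x,0,14),20); s=arm.observe(); print("re",x,round(s["time"],2),todock(s["eef_pos"]).round(2),fdock(s).round(2),s["ft_force"][2].round(1))
    if fdock(s)[0]<-4: break
```

```text
-73 30.53 [-7.518e+01 -7.000e-02  1.406e+01] [-10.18  -0.2 ] 1.5
-74 30.78 [-75.57  -0.11  14.08] [-9.03  0.02] 1.0
-75 31.03 [-7.571e+01 -4.000e-02  1.410e+01] [-5.12 -0.55] -1.9
-75.5 31.28 [-7.569e+01 -6.000e-02  1.410e+01] [-5.07  0.04] 0.5
-76 31.53 [-7.584e+01 -3.000e-02  1.413e+01] [-2.44  0.72] -1.9
-76.5 31.78 [-7.597e+01  3.000e-02  1.428e+01] [-1.34 -1.15] -1.4
-77 32.03 [-76.38   0.14  14.37] [-0.34  0.48] -0.3
-80 32.33 [-8.006e+01 -3.000e-02  1.405e+01] [ 0.32 -0.07] -0.2
re -76.5 32.83 [-7.651e+01  3.000e-02  1.396e+01] [ 0.49 -0.15] 0.2
re -76 33.08 [-76.06   0.    13.97] [0.53 0.34] 0.2
re -75.5 33.33 [-7.588e+01  2.000e-02  1.389e+01] [-2.72 -0.24] 2.4
re -75 33.58 [-7.576e+01  4.000e-02  1.383e+01] [-6.19 -0.04] 5.4
```

Contact is now at -75.9, compared with -78.9 before, and the box stays 3 mm further in, so it is held. I'll check the tongues from the side and set up for the tab grasp.

Run:
```python
from bench import arm
from h import *
arm.move_l(dk(-84,0,14),60)
arm.move_l(dk(-125,0,80),150,rot=rotv(DY,np.radians(12)))
c=arm.read_camera("side"); b=c["pixels"][150:230,225:375]
cv2.imwrite("pics/h6.png",np.clip(cv2.resize(b,None,fx=5.3,fy=5.3,interpolation=cv2.INTER_CUBIC).astype(float)*1.3,0,255).astype(np.uint8))
c,big,d,rect=measure(arm,2)
cv2.imwrite("pics/t6.png",np.clip(big*1.3,0,255).astype(np.uint8)[:600])
q=arm.observe()["q"]
for t in np.radians([0,20,40,60,80,95,100]):
    ph=np.radians(78)-t*0.7
    p,r,ti=lidpose(t,ph,bx=-2.1); q=arm.solve_ik(p,r); print(np.degrees([t,ph,ti]).round(),todock(p).round(1),None if q is None else np.round(q,2))
```

```text
[ 0. 78. 12.] [-76.7   0.   20.9] [ 0.44  0.35 -0.89  2.05  0.48  0.71 -2.08]
[20. 64.  6.] [-68.2   0.   68.8] [ 0.46  0.37 -0.92  1.9   0.39  0.94 -1.99]
[40. 50.  0.] [-43.4   0.  111.2] [ 0.42  0.46 -0.94  1.71  0.4   1.18 -1.98]
[60. 36. -6.] [ -5.3   0.  142.2] [ 0.34  0.61 -0.95  1.48  0.46  1.41 -1.99]
[ 80.  22. -12.] [ 40.8  -0.  157.6] [ 0.25  0.78 -0.98  1.21  0.54  1.64 -2.  ]
[ 95.  11. -17.] [ 76.8  -0.  158. ] [ 0.14  0.9  -0.95  0.99  0.58  1.79 -1.97]
[100.   8. -18.] [ 88.6   0.  156. ] [ 0.11  0.94 -0.94  0.91  0.6   1.84 -1.95]
```

View pics/h6.png

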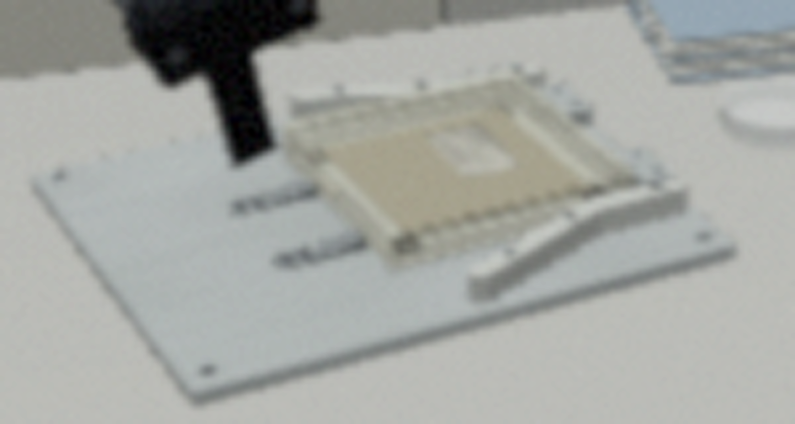

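View pics/t6.png

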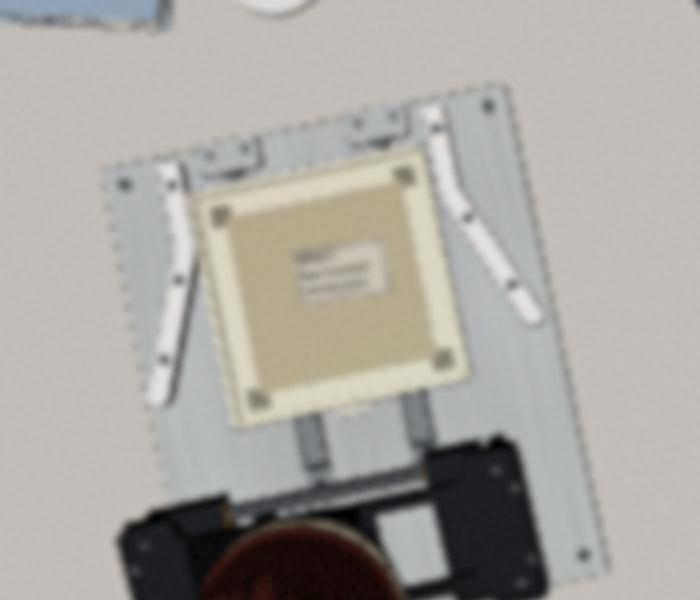

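The top view shows both tongues raised behind the front edge, at about (312,445) and (418,420). The box is square in the throat, and the tab is at (352,408), centred. Now for the tab and the lid swing.

Run:
```python
from bench import arm
from h import *
arm.grip(44,8)
def st(l):
    s=arm.observe(); print(l,round(s["time"],2),todock(s["eef_pos"]).round(1),s["ft_force"].round(1),round(s["width"],1)); return s
P=lambda deg:lidpose(np.radians(deg),np.radians(78-deg*0.7),bx=-2.1)
p,r,_=P(0)
arm.move_l(p+dk(-10,0,30)-D0,150,rot=r); arm.move_l(p+dk(-10,0,0)-D0,80); arm.move_l(p,40); st("at")
arm.grip(10,8); s=st("grip")
if 19<s["width"]<24:
    for deg in range(8,97,8):
        p,r,_=P(deg); arm.move_l(p,70,rot=r); s=st(deg)
        if np.linalg.norm(s["ft_force"])>12 or s["width"]<18: break
c=arm.read_camera("side"); b=c["pixels"][80:230,215:375]
cv2.imwrite("pics/h7.png",np.clip(cv2.resize(b,None,fx=4,fy=4,interpolation=cv2.INTER_CUBIC).astype(float)*1.3,0,255).astype(np.uint8))
```

```text
at 37.05 [-76.3   0.1  21. ] [-0.4  0.1 -0. ] 43.9
grip 37.61 [-76.7   1.2  21. ] [-1.5  5.6 -0.6] 20.6
8 38.03 [-75.    1.1  40.7] [-0.2  5.6 -0.2] 21.0
16 38.47 [-70.7   1.2  59.9] [ 1.   6.2 -1.2] 20.8
24 38.9 [-63.9   1.1  78.3] [ 0.1  5.7 -1.9] 20.8
32 39.33 [-54.7   1.   95.4] [ 1.4  5.7 -2.5] 20.9
40 39.77 [-43.2   0.9 111. ] [ 1.7  5.5 -2.2] 20.6
48 40.2 [-29.6   0.8 124.9] [ 0.2  6.  -1. ] 20.4
56 40.63 [-14.1   0.8 136.8] [-1.   4.9  0.7] 20.8
64 41.07 [  3.1   0.9 146.3] [-2.2  4.8  0.8] 20.6
72 41.5 [ 21.6   0.7 153.4] [-2.3  4.5  3.3] 20.4
80 41.92 [ 40.7   0.6 157.8] [-2.2  5.3  3.8] 20.9
88 42.35 [ 60.1   0.6 159.3] [-1.   4.8  3.6] 20.9
96 42.77 [ 79.4   0.4 158.1] [0.  4.7 3.8] 20.6
```

View pics/h7.png

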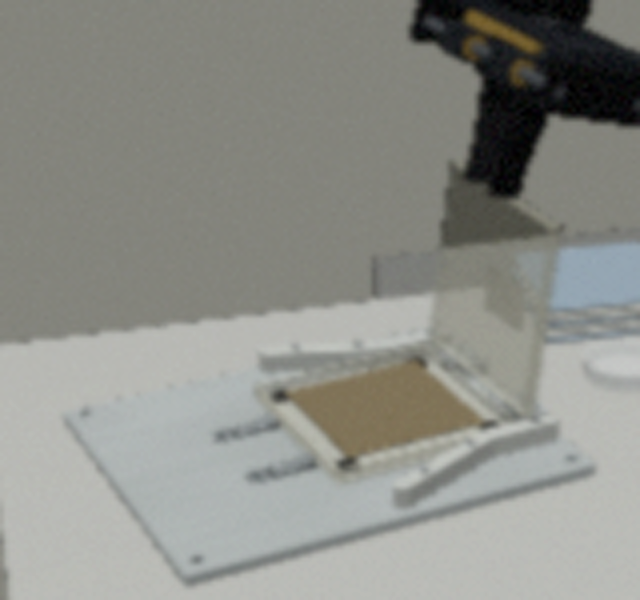

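The lid is upright, with its top edge at (450–560,165–230) and the fingers on the tab. The base is still in the dock with the tongues behind it. Release and back straight off.

Run:
```python
from bench import arm
from h import *
arm.grip(44)
s=arm.observe(); d=R.from_rotvec(s["ee_rot"]).as_matrix()[:,2]
arm.move_l(s["eef_pos"]-d*70,120)
arm.dwell(1.0)
s=arm.observe(); print(s["time"],s["ft_force"].round(2))
c=arm.read_camera("side"); b=c["pixels"][80:230,215:375]
cv2.imwrite("pics/h8.png",np.clip(cv2.resize(b,None,fx=4,fy=4,interpolation=cv2.INTER_CUBIC).astype(float)*1.3,0,255).astype(np.uint8))
```

```text
45.2833 [ 0.55 -0.22  0.02]
```

View pics/h8.png

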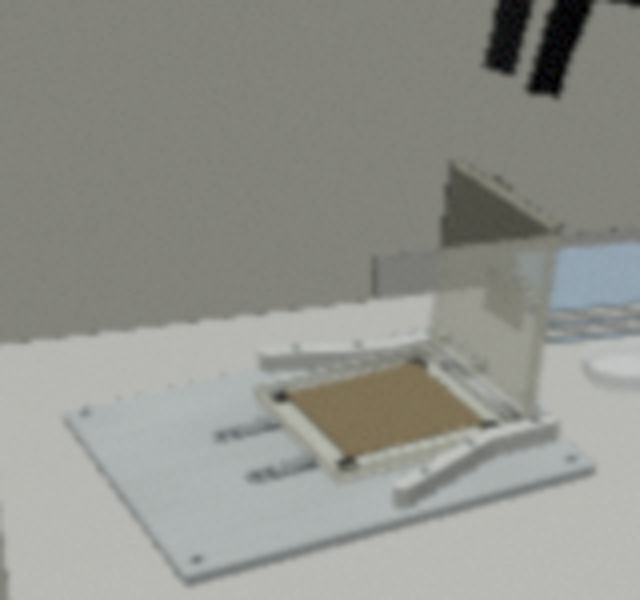

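The lid stands on its own at the same angle, the box is docked and the fingers are clear at (505–560,70–95).

```bash
python3 -c "
from bench import arm
print(arm.close_job())"
```

```text
the job is handed in; nothing more can be done
None
```

The job is handed in: the box is held in the dock with both tongues up behind it, the lid stands upright at about 96°, no wrist-force reading while pushing exceeded about 17 N, the robot is touching nothing, and the tweezers, loupe and wafer shipper were not approached.

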